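# Load and torque-clamp the drilling fixture

### The arm

A 7-joint arm with a two-finger parallel gripper is mounted at the origin on the work surface. World frame = base frame: x ahead of the robot, y to its left, z up, the work surface at z = 0. Lengths are in m, angles in rad, forces in N, time in s.
With the tool pointing down it reaches from about 0.4 to 0.875 m from the base axis. Payload 19.3 kg.
Tool frame: the origin (TCP) lies on the centre line of the jaws, within the pads' length; the fingertips stand 11 mm ahead of it and the grasp point (between the pads) lies 8 mm behind it; z points along the fingers, y is the line along which they close (so a half turn about z gives the same grasp; the last joint's range is limited). The gripper opens to 85 mm and grips with 20 to 120 N. Pads are 22 mm wide; open, the fingers measure 114 mm over their backs; the gripper's body (76 mm by 85 mm) begins 54 mm behind the grasp point. The pads swing forward as they close: fully open they stand 13 mm farther back than shut.
Start: joints at [-1.381, 0.521, -0.036, 1.599, 0.021, 1.021, -0.113], TCP at [0.161, 0.604, 0.242] pointing down, gripper open.
Joint ranges: [-2.91, 2.91], [-0.3, 2.13], [-1.5, 1.42], [0.17, 2.43], [-1.26, 4.41], [0.16, 1.93], [-2.52, 2.52]. Speed limits (rad/s): [1.89, 1.89, 2.39, 2.39, 3.01, 3.01, 3.01].

### API

Orientations are given as a 3x3 rotation matrix whose columns are the frame's x, y, z axes.
In Python, from bench import * gives the robot as it stands.
- The arm moves only by the tool carry_out, never from a script. Its argument "series" is a list that holds one entry, the list of rows, each a list of 6 numbers: the shift along the tool's x, y, z in mm, then the turn, a rotation vector about the tool's x, y, z in degrees. In form: [[[dx, dy, dz, wx, wy, wz], ...]]. A call has 1 to 20 rows; each row is the pose to reach, as a shift and turn from the pose commanded when the call began, along the tool's axes at that moment; what a row does not reach only later rows make up. A row lasts 1/12 s, in which the tool goes at most 41.7 mm and 7.16 degrees, less where a joint would pass 70% of its speed; a pose out of reach is approached as far as the arm can. A call with a gripper value outside its range is refused whole. "grip" is the opening, from 0 (shut) to 1 (fully open), set as the call begins (left out, the last holds). The fingers move at their own pace and stop on an object; "grip_force" is the grip in N (left out, the last holds). Time passes only in rows, so rows that repeat a pose let the fingers close. It gives the time, the measured TCP pose, the force, the opening and the grip force at its end, in the units of the state.
- get_obs(): the state, without advancing time (a new reading comes with each control period).
- grab_frame(name): name is "scene" or "side" or "wrist"; returns a dict with "color" (384x512x3 uint8, blue, green, red), "z_map" (384x512 float32, m along the optical axis (not along the pixel's ray), 0 where there is no reading), "fx", "fy", "cx", "cy" (pixels), "k1" (the pictures are not rectified: a ray, as slopes to the right and down, at radius r is drawn at 1 + k1 r^2 times it, then the intrinsics apply), "R" (3x3) and "t" (3): a world point X has camera coordinates R X + t. Camera axes: x right, y down, z forward; pixel columns grow to the right and rows downward; lengths in m; the calibration is good to about 2 mm. A picture is of the moment at which its call begins.
- finish_job(): hands the job in; it is judged then, once.
Trained networks look in a picture, given as the dict that the camera call returned (one of the last four; its "shot" number tells which), for a name from the list of things; names that differ only in an ending like _2 or _b are one class to them, and where a whole thing is asked for, a point or a joint stands for the part that bears it (a point fixed in the world has none). Each returns a list of dicts, best first, with "confidence" (0 to 1); they miss things now and then, are a little off and sometimes report something else, mostly with a low value. They report only what shows in the picture. A call takes as long as a camera call.
- look_for(picture, target): "box" ([left, top, right, bottom] in pixels, round what is visible of it).
- mark_of(picture, target): "at" ([column, row] in pixels: a listed point, or the origin of a listed thing).
The state is a dict: "time_s": time; "qpos": joint angles; "qd": joint speeds; "joint_torque": joint torques, N m; "tool_pos": TCP position; "tcp_rot": TCP orientation; "force": force on the tool from outside, world axes, zero at the start; "moment": the same for the moment, N m; "finger_gap": opening from 0.0 (shut) to 1.0 (fully open); "finger_force": force on a finger pad.
Only numpy, scipy, OpenCV 4.12 (cv2) and the standard library are available. Lean on these libraries where they do the work, as an engineer would, in place of code of your own. Each camera call takes 0.05 s, during which the arm holds its last target. There are 200 camera calls.

### The job

Get the drilling fixture ready: move the stray brass offcut from its loading plate into the yellow scrap bin, and slide every steel angle cleat on the bench, foot first, into a channel of its own under the orange clamp bar until it is fully home at the end stop and tips that channel's switch lever. When all are home, turn the black ratchet cap clockwise until the clamp bar grips the cleats and the cap's slip clutch has clicked over by about half a radian or more (two or more clicks), and only after that press the green ready button. Leave everything clamped and do not disturb the other tools.

Things in the scene. Friction and masses are not known exactly. Their poses are not given: they have to be found in the camera images.
- fixture: Blue fixture, fixed. Origin on the bench under the middle cleat's leg when home; x runs along the channels to the end stop (away from the robot), y left, z up. Base x = -95 to 160, y = -105 to 105 mm, top z = 12 mm; bare flat loading plate up to x = 64 mm. Then 3 channels at y = 55, 0, -55 mm, 38 mm wide between round-nosed ribs 10 mm high; stop face at x = 126 mm, 14 mm high
- home1 (a point): where a cleat's point (leg) lies when it is home in the left channel: fixture x = 0, y = 55, z = 42 mm; axes as the fixture's. The clamp bar and bridge cover the channels at fixture x = 73 to 103 mm (posts at y = +-97 mm, bridge z = 58 to 76 mm): set a cleat down on the loading plate, toe short of the ribs (leg about 70 mm before home), and push it along +x
- home2 (a point): the same for the middle channel: fixture x = 0, y = 0, z = 42 mm. Behind the stop stand switch boxes, z up to 62 mm, with lever flags up to 83 mm
- home3 (a point): the same for the right channel: fixture x = 0, y = -55, z = 42 mm
- switch1 (a joint): rad, hinged limit-switch lever of the left channel: a thin steel arm hanging in front of the stop, red flag above. 0 free; a cleat's toe meets it about 10 mm before the stop and tips it to about 0.38 when home; tipped counts above 0.2. Light spring (under 0.5 N) that does not push a cleat back
- switch2 (a joint): the same for the middle channel
- switch3 (a joint): the same for the right channel
- cap_grip (a point): centre of the black fluted ratchet cap, a cylinder 34 mm across, 28 mm high, axis upright, at fixture x = 88, y = 0, z = 115 mm (top 129 mm); grip it across its diameter from above. Under it the thimble (26 mm across, z = 78 to 100 mm) and the bridge. It does not rise or sink when turned
- thimble (a joint): rad, clockwise from above positive, 0 to 5.2; the thimble turns with the cap (starts between 0.3 and 1.4) and lowers the clamp bar 2.4 mm per rad; it stays where it is left
- ratchet_cap (a joint): rad, angle by which the cap has slipped clockwise relative to the thimble: 0 at the start, grows only while the slip clutch slips (at about 0.1 N m, when the thimble can turn no further). One click is about 0.2 rad; above 0.4 rad the clutch counts as clicked.
- clamp_bar (a joint): m, how far the orange clamp bar (20 x 172 x 18 mm) is lowered: 0 fully up (underside 18 mm over the loading plate), about 0.010 when it meets cleats lying in the channels, 0.0125 its lower limit with nothing under it. Turning counterclockwise raises it
- leg1 (a point): steel angle cleat 1, loose, 0.34 kg (absent in some runs), lying on its foot: foot 130 x 32 x 8 mm, an upright leg (8 thick, 32 wide, top 50 mm above the underside) at one end. Site: on the leg's mid-plane, 30 mm above the underside; x points along the foot to its toe, 126 mm from the point (heel 4 mm behind it); z up. Grip the leg across its 8 mm thickness, along x
- leg2 (a point): steel angle cleat 2, loose, 0.34 kg (absent in some runs), lying on its foot: foot 130 x 32 x 8 mm, an upright leg (8 thick, 32 wide, top 50 mm above the underside) at one end. Site: on the leg's mid-plane, 30 mm above the underside; x points along the foot to its toe, 126 mm from the point (heel 4 mm behind it); z up. Grip the leg across its 8 mm thickness, along x
- leg3 (a point): steel angle cleat 3, loose, 0.34 kg (absent in some runs), lying on its foot: foot 130 x 32 x 8 mm, an upright leg (8 thick, 32 wide, top 50 mm above the underside) at one end. Site: on the leg's mid-plane, 30 mm above the underside; x points along the foot to its toe, 126 mm from the point (heel 4 mm behind it); z up. Grip the leg across its 8 mm thickness, along x
- offcut_mid (a point): centre of the brass offcut, a loose bar 60 (x) x 22 (y) x 20 mm (z), 0.2 kg, lying on the fixture's loading plate at the start
- scrap_bin: yellow open scrap bin, fixed, 150 x 150 mm and 60 mm high, wall 4 mm; origin at the centre of its underside
- ready_top (a point): top of the green ready button (30 mm across, pressed downwards) on a grey box 70 x 70 x 45 mm; 63 mm above the bench
- ready (a joint): m, travel of the button: 0 up, 0.006 fully down (5 N); it counts as pressed above 0.004 and springs back
- hammer: bystander: claw hammer with wooden handle, lying, 260 mm long; do not disturb
- spanner: bystander: spanner, lying, 180 mm; do not disturb
- driver: bystander: screwdriver, lying, 200 mm; do not disturb
- flap_disc: bystander: grey flap disc, 114 mm across, 12 mm thick, lying; do not disturb
- oil_bottle: bystander: upright green oil bottle, 60 mm across, 150 mm high; do not disturb

How it is judged:
On the way, in this order (a step that is already met when the one before it is completed fails the run):
1. every cleat is home in a channel and tips its switch lever (((distance between leg1 and home1 below 0.007 m and value of joint switch1 above 0.2 rad) or (distance between leg1 and home2 below 0.007 m and value of joint switch2 above 0.2 rad) or (distance between leg1 and home3 below 0.007 m and value of joint switch3 above 0.2 rad)) and ((distance between leg2 and home1 below 0.007 m and value of joint switch1 above 0.2 rad) or (distance between leg2 and home2 below 0.007 m and value of joint switch2 above 0.2 rad) or (distance between leg2 and home3 below 0.007 m and value of joint switch3 above 0.2 rad)) and ((distance between leg3 and home1 below 0.007 m and value of joint switch1 above 0.2 rad) or (distance between leg3 and home2 below 0.007 m and value of joint switch2 above 0.2 rad) or (distance between leg3 and home3 below 0.007 m and value of joint switch3 above 0.2 rad))), for 0.2 s.
2. the clamp bar grips the cleats and the cap's clutch has clicked over (slipped more than 0.4 rad) (all of step 1 and value of joint ratchet_cap above 0.4 rad and value of joint clamp_bar between 0.009 and 0.0115 m), for 0.2 s.
3. the ready button is pressed (value of joint ready above 0.004 m), for 0.05 s.
At the end, for the whole second after the job is handed in: Every cleat present is home in a channel (leg within 7 mm of the channel's home point, switch lever above 0.2 rad) and gripped by the clamp bar (bar lowered 9 to 11.5 mm), the clutch has slipped more than 0.4 rad, the offcut is in the scrap bin, and all of it stays so (all of step 2 and x of offcut_mid in the frame of scrap_bin between -0.075 and 0.075 m and y of offcut_mid in the frame of scrap_bin between -0.075 and 0.075 m and height (world z) of offcut_mid below 0.05 m); the robot touches nothing.
It fails at once if the ready button is pressed before the clutch has clicked (value of joint ready above 0.004 m and value of joint ratchet_cap below 0.3 rad).
It fails at once if a bystander is moved more than 4 cm or the oil bottle is tipped (distance of any of hammer, spanner, driver, flap_disc, oil_bottle from where it was at the start of the episode above 0.04 m or angle between oil_bottle's own z axis and vertical above 0.5 rad).
Of cleat1, cleat2, cleat3 only 2 to 3 are there at a start; the rules pass over those that are not, and their reading is None.
At some moment in a run one of cleat1, cleat2, cleat3, offcut may be knocked a few centimetres aside while the robot is not near it.
Once in a run the grip may slacken for a moment while it holds something.
It also fails if it takes over 210 s, if anything falls off the work surface, if the arm or the gripper's body presses on something with over 40 N, if the wrist force passes 120 N, or if a joint passes its speed limit or range.

## Working session

There is one attempt and no reset: what is moved stays moved. The work goes in short steps, Python scripts to look and compute and a tool call to move; the robot and the scene stay as the last step left them, time stands still between calls to the robot, and variables do not carry over. Pictures are saved under pics/ and viewed, at most 14 in all, crops included, and the job is handed in when it is done.

Besides the shell and the picture viewer there is one more tool, called after "Request:" as a command line: name --argument value ..., lists and objects as JSON in quotes. carry_out: Moves the arm, as the interface text tells. Its arguments: {"type":"object","properties":{"series":{"type":"array","items":{"type":"array","items":{"type":"array","items":{"type":"number"}}}},"grip":{"type":"number"},"grip_force":{"type":"number"}},"required":["series"]}

```bash
ls; mkdir -p pics
cat > h.py <<'E'
from bench import *
import numpy as np, cv2
def ray(p,u,v):
    K=np.array([[p['fx'],0,p['cx']],[0,p['fy'],p['cy']],[0,0,1]])
    q=cv2.undistortPoints(np.array([[[u,v]]],float),K,np.array([p['k1'],0,0,0.]))[0,0]
    return np.array([q[0],q[1],1.])
def world(p,u,v,d):
    return np.array(p['R']).T@(ray(p,u,v)*d-np.array(p['t']))
def onz(p,u,v,z):
    R=np.array(p['R']);C=-R.T@np.array(p['t']);r=R.T@ray(p,u,v)
    return C+r*(z-C[2])/r[2]
def cloud(p):
    h,w=p['z_map'].shape
    K=np.array([[p['fx'],0,p['cx']],[0,p['fy'],p['cy']],[0,0,1]])
    vv,uu=np.mgrid[:h,:w]
    q=cv2.undistortPoints(np.stack([uu.ravel(),vv.ravel()],-1)[:,None].astype(float),K,np.array([p['k1'],0,0,0.]))[:,0]
    d=p['z_map'].ravel()[:,None]
    X=(np.c_[q,np.ones(len(q))]*d-np.array(p['t']))@np.array(p['R'])
    X[d[:,0]==0]=np.nan
    return X.reshape(h,w,3)
E
python3 - <<'E'
from h import *
np.set_printoptions(precision=3,suppress=True)
for n in ['scene','side']:
    p=grab_frame(n); cv2.imwrite(f'pics/{n}0.png',p['color']); 
    R=np.array(p['R']);print(n,'cam',-R.T@np.array(p['t']),p['fx'])
    for t,z in [('fixture',0),('leg1',.03),('offcut_mid',.022),('scrap_bin',0),('ready_top',.063),('cap_grip',.115),('hammer',0),('spanner',0),('driver',0),('flap_disc',0),('oil_bottle',.0)]:
        for r in mark_of(p,t)[:4]:
            if r['confidence']>.2: print(t,np.round(r['at']),round(r['confidence'],2),onz(p,*r['at'],z))
print(get_obs())
E
```

```text
pics
scene cam [0.882 0.653 1.198] 363.10402006896544
fixture [241. 191.] 0.91 [ 0.545 -0.013  0.   ]
fixture [220. 186.] 0.69 [ 0.606 -0.076 -0.   ]
leg1 [320. 257.] 0.78 [0.447 0.368 0.03 ]
leg1 [289. 227.] 0.67 [0.48  0.221 0.03 ]
leg1 [235. 144.] 0.54 [ 0.467 -0.207  0.03 ]
offcut_mid [248. 181.] 0.43 [ 0.508 -0.028  0.022]
scrap_bin [205. 117.] 0.79 [ 0.499 -0.432  0.   ]
ready_top [244. 302.] 0.46 [0.75  0.38  0.063]
ready_top [188. 149.] 0.45 [ 0.652 -0.254  0.063]
cap_grip [219. 183.] 0.58 [ 0.629 -0.018  0.115]
hammer [242. 300.] 0.9 [0.743 0.353 0.   ]
spanner [340. 233.] 0.57 [0.318 0.319 0.   ]
driver [266. 125.] 0.52 [ 0.287 -0.262  0.   ]
flap_disc [320. 313.] 0.87 [0.546 0.513 0.   ]
oil_bottle [174. 136.] 0.72 [ 0.662 -0.399  0.   ]
side cam [ 0.089 -0.62   0.822] 350.3270798091522
fixture [270. 220.] 0.93 [0.554 0.006 0.   ]
leg1 [188. 166.] 0.82 [0.433 0.366 0.03 ]
leg1 [218. 184.] 0.76 [0.479 0.215 0.03 ]
leg1 [290. 266.] 0.74 [ 0.488 -0.19   0.03 ]
leg1 [397. 302.] 0.41 [ 0.656 -0.426  0.03 ]
offcut_mid [273. 233.] 0.48 [ 0.519 -0.061  0.022]
ready_top [356. 245.]
[... 436 characters left out ...]
0.   ]
flap_disc [271. 222.] 0.28 [ 0.553 -0.003  0.   ]
oil_bottle [192. 165.] 0.67 [ 0.458  0.398 -0.   ]
oil_bottle [398. 304.] 0.56 [ 0.673 -0.425  0.   ]
{'time_s': 1.2, 'qpos': array([-1.381,  0.521, -0.036,  1.6  ,  0.021,  1.021, -0.113]), 'qd': array([ 0.001, -0.002,  0.002, -0.001, -0.001, -0.001,  0.001]), 'joint_torque': array([ -0.002, -92.683,   1.978, -37.026,   0.018,   0.002,   0.   ]), 'tool_pos': array([0.161, 0.604, 0.242]), 'tcp_rot': array([[-0.966,  0.257,  0.   ],
       [ 0.257,  0.966, -0.   ],
       [-0.   , -0.   , -1.   ]]), 'force': array([-0.4  ,  1.101,  0.376]), 'moment': array([-0.007, -0.024, -0.036]), 'finger_force': 0.0, 'finger_gap': 0.9964527967517015}
```

Run:
```python
from h import *
a=cv2.imread('pics/scene0.png'); b=cv2.imread('pics/side0.png')
cv2.imwrite('pics/s1.png',cv2.resize(a[90:330,130:400],None,fx=2.4,fy=2.4,interpolation=cv2.INTER_CUBIC))
cv2.imwrite('pics/s2.png',cv2.resize(b[100:350,130:430],None,fx=2.4,fy=2.4,interpolation=cv2.INTER_CUBIC))
```

```text
(no output)
```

View pics/s1.png

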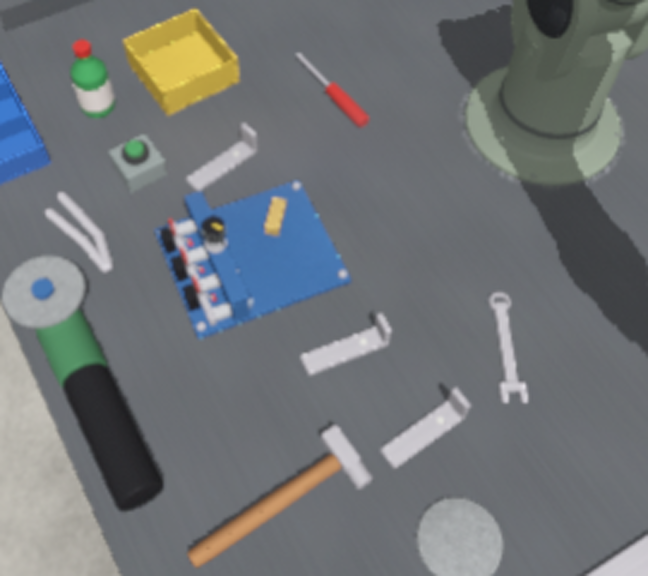

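View pics/s2.png

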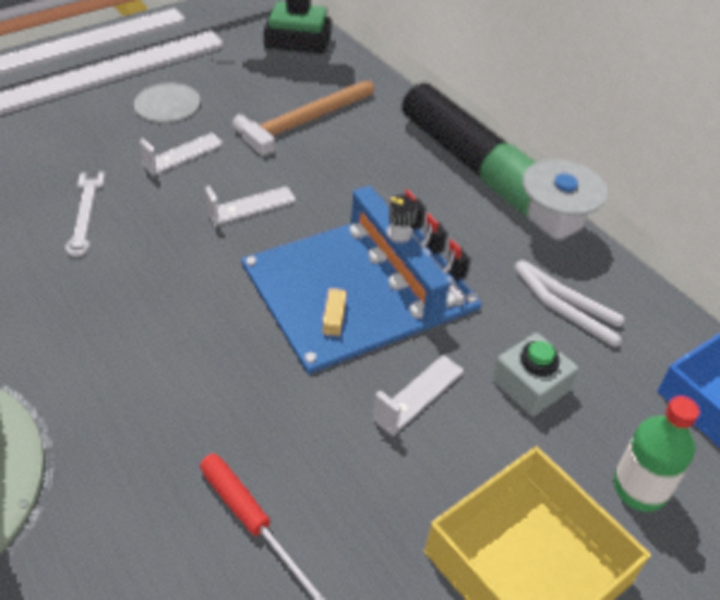

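```bash
cat >> h.py <<'E'
def rect(P):
    (c,s,a)=cv2.minAreaRect((P[:,:2]*1000).astype(np.float32))
    if s[0]<s[1]: s=s[::-1]; a+=90
    return np.round(c,1),np.round(s,1),round((a+90)%180-90,1)
def cln(P,r=.006,k=5):
    from scipy.spatial import cKDTree
    t=cKDTree(P); return P[[len(x)>k for x in t.query_ball_point(P,r)]]
def cleats(p,guesses):
    X=cloud(p); hsv=cv2.cvtColor(p['color'],cv2.COLOR_BGR2HSV); out=[]
    for g in guesses:
        m=(np.hypot(X[...,0]-g[0],X[...,1]-g[1])<.15)&(X[...,2]>.004)&(X[...,2]<.07)&(hsv[...,1]<70)
        n,l,st,ce=cv2.connectedComponentsWithStats(m.astype(np.uint8))
        best=None
        for i in range(1,n):
            P=X[l==i]
            d=np.min(np.hypot(P[:,0]-g[0],P[:,1]-g[1]))
            if len(P)>60 and (best is None or d<best[0]): best=(d,P)
        if best is None: out.append(None); continue
        P=best[1]; c,s,a=rect(P[P[:,2]<.014]); T=P[P[:,2]>.03]
        out.append((c,s,a,len(P),np.round(T[:,:2].mean(0)*1000,1) if len(T) else None))
    return out
E
python3 - <<'E'
from h import *
np.set_printoptions(precision=3,suppress=True)
for n in ['scene','side']:
    p=grab_frame(n);X=cloud(p);H=cv2.cvtColor(p['color'],cv2.COLOR_BGR2HSV)
    near=np.hypot(X[...,0]-.57,X[...,1])<.2
    m=near&(H[...,0]>95)&(H[...,0]<125)&(H[...,1]>110)&(X[...,2]>.005)&(X[...,2]<.018)
    print(n,'fix',rect(cln(X[m])))
    m2=near&(X[...,2]>.065)&(X[...,2]<.085)&(H[...,0]>95)&(H[...,0]<125)&(H[...,1]>110); print('bridge',rect(cln(X[m2])))
    m3=near&(X[...,2]>.02)&(X[...,2]<.042)&(H[...,0]>12)&(H[...,0]<38)&(H[...,1]>80); print('offcut',rect(X[m3]),m3.sum())
    mc=near&(X[...,2]>.122)&(X[...,2]<.14); print('cap',rect(X[mc]),np.nanmedian(X[mc],0))
    for c in cleats(p,[(.44,.367),(.48,.218),(.478,-.198)]): print(c)
    mb=(np.hypot(X[...,0]-.5,X[...,1]+.43)<.16)&(X[...,2]>.05)&(X[...,2]<.07); print('bin',rect(X[mb]))
    mg=(np.hypot(X[...,0]-.66,X[...,1]+.25)<.06)&(X[...,2]>.055)&(X[...,2]<.075); print('btn',rect(X[mg]),np.nanmax(X[mg][:,2]))
E
```

```text
scene fix (array([581.4,  -1.3]), array([246. , 204.4]), -6.5)
bridge (array([636.5,  -3.8]), array([197.7,  26. ]), 84.8)
offcut (array([516.7, -39.3]), array([58.1, 20.1]), 47.5) 71
cap (array([633.5, -10.9]), array([34.3, 31.1]), 48.9) [ 0.634 -0.009  0.128]
(array([510.1, 378.2]), array([123.7,  33.4]), 5.4, 332, array([447.9, 371.6]))
(array([527.5, 209.9]), array([146. ,  37.3]), -6.8, 327, array([476.6, 218.5]))
(array([ 537.4, -191.6]), array([131.2,  44.1]), 9.7, 239, array([ 478. , -199.1]))
bin (array([ 540.3, -412.4]), array([231.5, 157.8]), 4.5)
btn (array([ 664.8, -246.6]), array([42.6, 39. ]), 67.3) 0.07109556021268093
side fix (array([578.1,  -8.8]), array([248.1, 207.4]), -6.8)
bridge (array([633.7, -16.4]), array([201.5,  26.1]), 83.8)
offcut (array([554.5, -41.1]), array([131.6,  51.1]), 7.6) 116
cap (array([635.4, -13.8]), array([33.7, 30.7]), -21.1) [ 0.634 -0.016  0.13 ]
(array([512.8, 376.4]), array([136.1,  96.8]), -21.1, 263, array([445.4, 363.6]))
(array([539. , 209.7]), array([130.6,  67.4]), -23.5, 293, array([476.2, 211.7]))
(array([ 539.7, -192.5]), array([132.2,  33.3]), 12.3, 479, array([ 478.3, -207.2]))
bin (array([ 541.3, -417.1]), array([230.7, 151.9]), 3.2)
btn (array([ 663. , -252.4]), array([42.7, 42.4]), 44.4) 0.06998086337229337
```

```bash
cat >> h.py <<'E'
from scipy.spatial.transform import Rotation as Ro
O=np.array([547.5,-1.5]); YF=-6.5
def F(x,y,O=None,YFv=None):
    a=np.radians(YF if YFv is None else YFv); o=globals()['O'] if O is None else O
    return o+np.array([np.cos(a)*x-np.sin(a)*y,np.sin(a)*x+np.cos(a)*y])
def go(*wps):
    """wps: (x,y,z mm, yaw deg of tool y); prints rows relative to the present pose"""
    s=get_obs();R=np.array(s['tcp_rot']);p=np.array(s['tool_pos'])*1000
    cy=np.degrees(np.arctan2(R[1,1],R[0,1]))
    print('t',round(s['time_s'],1),'at',np.round(p,1),'yaw',round(cy,1),'gap',round(s['finger_gap'],3),'F',np.round(s['force'],1),'ff',round(s['finger_force'],1))
    for x,y,z,w in wps:
        c,sn=np.cos(np.radians(w)),np.sin(np.radians(w))
        T=np.array([[-sn,c,0],[c,sn,0],[0,0,-1.]]).T
        T=np.column_stack([[-sn,c,0],[c,sn,0],[0,0,-1]])
        d=R.T@(np.array([x,y,z])-p); rv=np.degrees(Ro.from_matrix(R.T@T).as_rotvec())
        print((x,y,z,w),'->',np.round(np.r_[d,rv],1).tolist(),'n',int(max(np.linalg.norm(d)/41.7,np.linalg.norm(rv)/7.16))+1)
E
python3 -c "
from h import *
go((450,-10,240,-10),(490,-39,240,-42.5))"
```

```text
t 1.3 at [160.6 604.  242.3] yaw 75.1 gap 1.002 F [0.5 0.3 0.4] ff 0.0
(450, -10, 240, -10) -> [-437.5, -519.0, 2.3, -0.0, 0.0, 85.1] n 17
(490, -39, 240, -42.5) -> [-483.6, -536.8, 2.3, -0.0, 0.0, 117.6] n 18
```

Request:
carry_out --series '[[[-484,-537,2,0,0,117.6],[-484,-537,2,0,0,117.6],[-484,-537,2,0,0,117.6],[-484,-537,2,0,0,117.6],[-484,-537,2,0,0,117.6],[-484,-537,2,0,0,117.6],[-484,-537,2,0,0,117.6],[-484,-537,2,0,0,117.6],[-484,-537,2,0,0,117.6],[-484,-537,2,0,0,117.6],[-484,-537,2,0,0,117.6],[-484,-537,2,0,0,117.6],[-484,-537,2,0,0,117.6],[-484,-537,2,0,0,117.6],[-484,-537,2,0,0,117.6],[-484,-537,2,0,0,117.6],[-484,-537,2,0,0,117.6],[-484,-537,2,0,0,117.6],[-484,-537,2,0,0,117.6],[-484,-537,2,0,0,117.6]]]'

```text
time_s: 2.97
tool_pos: [0.4904, -0.04, 0.2402]
tcp_rot: [[0.677, 0.736, -0.0], [0.736, -0.677, -0.0], [-0.0, -0.0, -1.0]]
force: [-0.5, 1.4, -0.8]
finger_gap: 1.002
finger_force: 0.0
```

```bash
cat >> h.py <<'E'
def offcut(p):
    X=cloud(p);H=cv2.cvtColor(p['color'],cv2.COLOR_BGR2HSV)
    m=(X[...,2]>.024)&(X[...,2]<.042)&(H[...,0]>12)&(H[...,0]<38)&(H[...,1]>80)&(X[...,1]>-.3)
    m=m.astype(np.uint8);n,l,st,ce=cv2.connectedComponentsWithStats(m)
    i=1+np.argmax(st[1:,4]); return rect(X[l==i]),st[i,4]
E
python3 - <<'E'
from h import *
go()
p=grab_frame('wrist');cv2.imwrite('pics/w1.png',p['color']);R=np.array(p['R']);print(-R.T@p['t'],np.round(R,2))
print(offcut(p))
for r in mark_of(p,'offcut_mid'): print(r,onz(p,*r['at'],.022))
E
```

```text
t 3.0 at [490.4 -40.  240.2] yaw -42.6 gap 1.002 F [-0.5  1.4 -0.8] ff 0.0
[0.54617433 0.0195853  0.37129901] [[ 0.74 -0.68  0.  ]
 [-0.64 -0.7   0.32]
 [-0.22 -0.23 -0.95]]
((array([516.3, -44.5]), array([60.1, 21.4]), 47.9), np.int32(828))
{'at': [273.1, 157.5], 'confidence': 0.61} [ 0.51675477 -0.04420013  0.022     ]
```

View pics/w1.png

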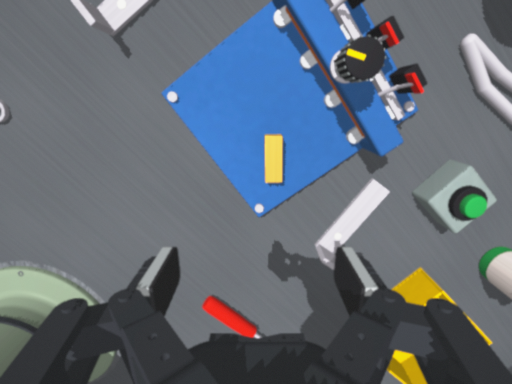

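Request:
carry_out --series '[[[14,22,40,0,0,0],[14,22,80,0,0,0],[14,22,120,0,0,0],[14,22,160,0,0,0],[14,22,185,0,0,0],[14,22,200,0,0,0],[14,22,208,0,0,0],[14,22,214,0,0,0],[14,22,214,0,0,0]]]' --grip 0.65

```text
time_s: 3.82
tool_pos: [0.516, -0.0432, 0.0262]
tcp_rot: [[0.675, 0.738, -0.0], [0.738, -0.675, 0.0], [-0.0, -0.0, -1.0]]
force: [-0.6, -0.4, -0.2]
finger_gap: 0.653
finger_force: 0.0
```

Request:
carry_out --series '[[[0,0,0,0,0,0],[0,0,0,0,0,0],[0,0,0,0,0,0],[0,0,0,0,0,0],[0,0,0,0,0,0],[0,0,0,0,0,0],[0,0,-10,0,0,0],[0,0,-30,0,0,0],[0,0,-60,0,0,0],[0,0,-95,0,0,0],[0,0,-130,0,0,0],[0,0,-160,0,0,0],[0,0,-170,0,0,0],[0,0,-170,0,0,0]]]' --grip 0 --grip_force 60

```text
time_s: 4.98
tool_pos: [0.517, -0.0437, 0.1991]
tcp_rot: [[0.675, 0.738, 0.004], [0.738, -0.675, 0.001], [0.004, 0.003, -1.0]]
force: [0.6, 1.1, -3.1]
finger_gap: 0.241
finger_force: 59.9
```

Run:
```python
from h import *
p=grab_frame('scene');X=cloud(p);H=cv2.cvtColor(p['color'],cv2.COLOR_BGR2HSV)
m=(H[...,0]>18)&(H[...,0]<36)&(H[...,1]>120)&(X[...,2]>-.01)&(X[...,2]<.075)&(X[...,1]<-.25)
print(rect(cln(X[m])),m.sum())
m&=(X[...,2]>.045);print(rect(cln(X[m])),m.sum())
go((500,-432,195,-70),(500,-432,110,-70))
```

```text
(array([ 512.3, -403.1]), array([165.1,  51.2]), 65.7) 1287
(array([ 548.1, -341.1]), array([43.2,  2. ]), 4.4) 264
t 5.0 at [516.3 -43.4 197.2] yaw -42.5 gap 0.242 F [-0.4 -0.8 -2.1] ff 59.9
(500, -432, 195, -70) -> [-297.7, 250.2, 1.9, 0.0, -0.1, 27.5] n 10
(500, -432, 110, -70) -> [-297.9, 250.2, 86.9, 0.0, -0.1, 27.5] n 10
```

Run:
```python
from h import *
for n,cs,o in (('scene',[(125,45),(195,12),(238,68),(170,110)],(130,90)),('side',[(430,545),(537,452),(648,553)],(130,100))):
    p=grab_frame(n)
    for c in cs: print(n,np.round(onz(p,c[0]/2.4+o[0],c[1]/2.4+o[1],.06),3))
    print(look_for(p,'scrap_bin')[:1], [np.round(onz(p,*r['at'],0),3) for r in mark_of(p,'scrap_bin')])
```

```text
scene [ 0.583 -0.468  0.06 ]
scene [ 0.438 -0.482  0.06 ]
scene [ 0.433 -0.321  0.06 ]
scene [ 0.578 -0.293  0.06 ]
[{'box': [181.2, 90.7, 229.3, 139.5], 'confidence': 0.78}] [array([ 0.498, -0.439,  0.   ]), array([ 0.561, -0.006,  0.   ])]
side [ 0.408 -0.368  0.06 ]
side [ 0.568 -0.347  0.06 ]
side [ 0.581 -0.488  0.06 ]
[{'box': [304.5, 285.6, 400.7, 380.8], 'confidence': 0.96}] [array([ 0.505, -0.417,  0.   ]), array([ 0.672, -0.426,  0.   ])]
```

Request:
carry_out --series '[[[-29,24,1,0,0,3],[-59,49,1,0,0,6],[-88,74,1,0,0,9],[-118,99,1,0,0,12],[-148,124,1,0,0,15],[-178,149,1,0,0,18],[-208,174,1,0,0,21],[-238,199,1,0,0,24],[-265,220,1,0,0,27],[-288,240,1,0,0,27],[-288,240,1,0,0,27]]]'

```text
time_s: 6.25
tool_pos: [0.4957, -0.4245, 0.1945]
tcp_rot: [[0.939, 0.345, -0.002], [0.345, -0.939, -0.003], [-0.003, 0.002, -1.0]]
force: [0.5, -0.4, -1.6]
finger_gap: 0.238
finger_force: 59.8
```

Run:
```python
from h import *
go((500,-420,195,-70))
p=grab_frame('wrist');cv2.imwrite('pics/w2.png',p['color']);X=cloud(p);H=cv2.cvtColor(p['color'],cv2.COLOR_BGR2HSV)
m=(H[...,0]>18)&(H[...,0]<36)&(H[...,1]>120)&(X[...,2]>-.01)&(X[...,2]<.075)&(X[...,1]<-.25)
print(rect(X[m]),m.sum()); m&=(X[...,2]>.05); print(rect(X[m]))
```

```text
t 6.2 at [ 495.7 -424.5  194.5] yaw -69.8 gap 0.238 F [ 0.5 -0.4 -1.6] ff 59.8
(500, -420, 195, -70) -> [5.6, -2.8, -0.6, 0.1, 0.2, 0.2] n 1
(array([ 487. , -425.8]), array([184.6, 184. ]), -86.4) 18825
(array([ 502.6, -420.2]), array([150.9, 150.8]), -86.4)
```

View pics/w2.png

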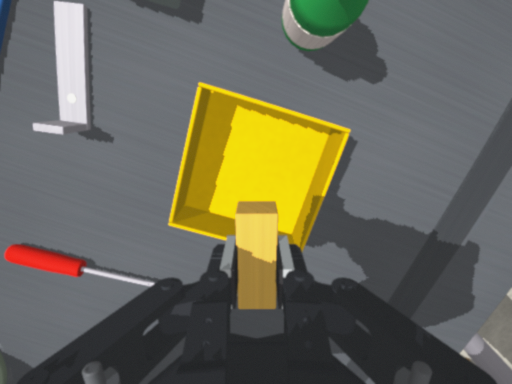

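Request:
carry_out --series '[[[6,-3,30,0,0,0],[6,-3,65,0,0,0],[6,-3,95,0,0,0],[6,-3,120,0,0,0],[6,-3,138,0,0,0],[6,-3,145,0,0,0],[6,-3,147,0,0,0],[6,-3,147,0,0,0]]]'

```text
time_s: 6.97
tool_pos: [0.5031, -0.4133, 0.0484]
tcp_rot: [[0.937, 0.351, -0.0], [0.351, -0.937, 0.0], [-0.0, -0.0, -1.0]]
force: [-0.2, 0.2, -1.5]
finger_gap: 0.242
finger_force: 59.8
```

Request:
carry_out --series '[[[0,0,0,0,0,0],[0,0,0,0,0,0],[0,0,0,0,0,0],[0,0,0,0,0,0],[0,0,-20,0,0,0],[0,0,-60,0,0,0],[0,0,-100,0,0,0],[0,0,-140,0,0,0],[0,0,-175,0,0,0],[0,0,-175,0,0,0]]]' --grip 0.5

```text
time_s: 7.8
tool_pos: [0.5045, -0.4155, 0.2307]
tcp_rot: [[0.937, 0.35, 0.007], [0.35, -0.937, -0.005], [0.005, 0.008, -1.0]]
force: [0.5, -0.1, 0.4]
finger_gap: 0.501
finger_force: 0.0
```

Run:
```python
from h import *
p=grab_frame('wrist');cv2.imwrite('pics/w3.png',p['color'])
H=cv2.cvtColor(p['color'],cv2.COLOR_BGR2HSV);X=cloud(p)
for r in mark_of(p,'offcut_mid')[:2]: print(r,onz(p,*r['at'],.014))
m=(np.abs(X[...,0]-.5026)<.06)&(np.abs(X[...,1]+.42)<.06)&(X[...,2]>.016)&(X[...,2]<.06);print(m.sum(),rect(X[m]) if m.sum()>5 else 0,np.nanmedian(X[m],0))
for n in('scene','side'):
  for c in cleats(grab_frame(n),[(.44,.367),(.48,.218),(.478,-.198)]): print(n,c)
for c in cleats(p,[(.478,-.198)]): print(c)
go((478,-203,200,11),(478,-190,240,11))
```

```text
{'at': [252.5, 171.4], 'confidence': 0.77} [ 0.50180417 -0.41345439  0.014     ]
796 (array([ 503.5, -414.4]), array([59.6, 21.4]), 20.9) [ 0.50496896 -0.41430485  0.02357492]
scene (array([504.3, 376.4]), array([134.9,  38.9]), 9.2, 339, array([447.6, 371.1]))
scene (array([527.4, 208.9]), array([145.8,  41.4]), -9.9, 327, array([476.2, 217.5]))
scene (array([ 537.5, -189.4]), array([129.9,  38.2]), 9.7, 227, array([ 478.3, -200.2]))
side (array([507.6, 376.3]), array([130.2,  74.9]), -11.6, 255, array([445.5, 363.6]))
side (array([540.9, 209. ]), array([135.9,  47.1]), -2.9, 296, array([475.9, 210.6]))
side (array([ 537.2, -183.8]), array([132.4,  51.4]), 12.4, 485, array([ 478.1, -207. ]))
(array([ 539.4, -193. ]), array([129.5,  34.7]), 12.1, 3260, array([ 481. , -209.1]))
t 8.0 at [ 502.9 -413.   222.7] yaw -69.5 gap 0.5 F [ 0.5 -0.   0.7] ff 0.0
(478, -203, 200, 11) -> [50.3, -205.4, 22.9, -0.0, -0.0, -80.5] n 12
(478, -190, 240, 11) -> [54.8, -217.6, -17.1, -0.0, -0.0, -80.5] n 12
```

Request:
carry_out --series '[[[51,-202,60,0,0,-81.5],[51,-202,60,0,0,-81.5],[51,-202,60,0,0,-81.5],[51,-202,80,0,0,-81.5],[51,-202,80,0,0,-81.5],[51,-202,80,0,0,-81.5],[51,-202,90,0,0,-81.5],[51,-202,90,0,0,-81.5],[51,-202,90,0,0,-81.5],[51,-202,90,0,0,-81.5],[51,-202,90,0,0,-81.5],[51,-202,90,0,0,-81.5],[51,-202,90,0,0,-81.5]]]' --grip 0.6

```text
time_s: 9.08
tool_pos: [0.4794, -0.2063, 0.1324]
tcp_rot: [[-0.21, 0.978, -0.002], [0.978, 0.21, 0.001], [0.001, -0.001, -1.0]]
force: [0.2, -0.2, 0.4]
finger_gap: 0.597
finger_force: 0.0
```

Run:
```python
from h import *
p=grab_frame('wrist');cv2.imwrite('pics/w4.png',p['color'])
for c in cleats(p,[(.54,-.193)]): print(c)
for r in mark_of(p,'leg1')[:2]: print(r,onz(p,*r['at'],.03))
go((480,-206,26,12))
```

```text
(array([ 539.3, -192.6]), array([129.5,  32.3]), 12.2, 4320, array([ 478.5, -203.2]))
{'at': [256.6, 195.1], 'confidence': 0.69} [ 0.47917608 -0.20410527  0.03      ]
t 9.2 at [ 479.5 -206.3  132.7] yaw 11.9 gap 0.601 F [-0.1 -0.   0.1] ff 0.0
(480, -206, 26, 12) -> [0.1, 0.6, 106.7, -0.1, -0.0, -0.1] n 3
```

View pics/w4.png

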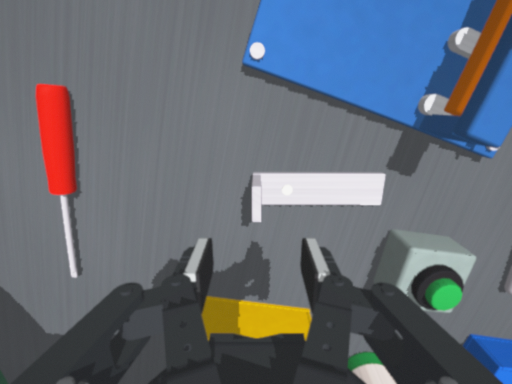

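Request:
carry_out --series '[[[1,0,30,0,0,0],[1,0,60,0,0,0],[1,0,85,0,0,0],[1,0,100,0,0,0],[1,0,107,0,0,0],[1,0,107,0,0,0]]]'

```text
time_s: 9.68
tool_pos: [0.4789, -0.2051, 0.0249]
tcp_rot: [[-0.207, 0.978, -0.003], [0.978, 0.207, 0.001], [0.001, -0.003, -1.0]]
force: [-1.2, 0.2, -0.4]
finger_gap: 0.6
finger_force: 0.0
```

Request:
carry_out --series '[[[0,0,0,0,0,0],[0,0,0,0,0,0],[0,0,0,0,0,0],[0,0,0,0,0,0],[0,0,0,0,0,0],[0,0,0,0,0,0],[0,0,0,0,0,0],[0,0,0,0,0,0],[0,0,-10,0,0,0],[0,0,-25,0,0,0],[0,0,-45,0,0,0],[0,0,-60,0,0,0],[0,0,-70,0,0,0],[0,0,-70,0,0,0]]]' --grip 0 --grip_force 80

```text
time_s: 10.85
tool_pos: [0.4808, -0.2056, 0.0986]
tcp_rot: [[-0.208, 0.978, 0.003], [0.978, 0.208, -0.001], [-0.001, 0.003, -1.0]]
force: [1.0, -0.4, -2.2]
finger_gap: 0.085
finger_force: 78.3
```

Run:
```python
from h import *
go((*F(-70,-55),95,YF),(*F(-70,-55),39,YF),(*F(-60,-55),95,YF))
```

```text
t 10.8 at [ 480.8 -205.6   98.6] yaw 12.0 gap 0.085 F [ 1.  -0.4 -2.2] ff 78.3
(np.float64(471.72379334540403), np.float64(-48.222227098458845), 95, -6.5) -> [155.9, 23.9, 3.4, 0.2, 0.1, 18.5] n 4
(np.float64(471.72379334540403), np.float64(-48.222227098458845), 39, -6.5) -> [155.9, 23.7, 59.4, 0.2, 0.1, 18.5] n 5
(np.float64(481.65951190216987), np.float64(-49.354259236137906), 95, -6.5) -> [152.7, 33.4, 3.4, 0.2, 0.1, 18.5] n 4
```

Request:
carry_out --series '[[[15,2,0,0,0,2],[35,5,0,0,0,4.5],[60,9,0,0,0,7.5],[85,13,0,0,0,10.5],[110,17,0,0,0,13.5],[132,20,2,0,0,16],[148,23,3,0,0,18],[156,24,3,0,0,18.5],[156,24,3,0,0,18.5],[156,24,3,0,0,18.5]]]'

```text
time_s: 11.68
tool_pos: [0.4708, -0.0481, 0.0931]
tcp_rot: [[0.112, 0.994, -0.0], [0.994, -0.112, -0.0], [-0.0, -0.0, -1.0]]
force: [0.3, 0.0, -3.2]
finger_gap: 0.084
finger_force: 78.4
```

Run:
```python
from h import *
p=grab_frame('wrist');cv2.imwrite('pics/w5.png',p['color']);X=cloud(p);H=cv2.cvtColor(p['color'],cv2.COLOR_BGR2HSV)
go((*F(-70,-55),39,YF))
blue=(H[...,0]>95)&(H[...,0]<125)&(H[...,1]>110)
m=blue&(X[...,2]>.008)&(X[...,2]<.016); print(rect(X[m]),m.sum())
m=blue&(X[...,2]>.071)&(X[...,2]<.081); print('bridge',rect(X[m]),m.sum())
m=(X[...,2]>.122)&(X[...,2]<.134)&(np.hypot(X[...,0]-.635,X[...,1]+.012)<.03); print('cap',rect(X[m]),m.sum())
a=np.radians(YF);U=(X[...,:2]*1000-O);fx=U[...,0]*np.cos(a)+U[...,1]*np.sin(a);fy=-U[...,0]*np.sin(a)+U[...,1]*np.cos(a)
for lo in (66,106,112):
  m=(fx>lo)&(fx<lo+6)&(X[...,2]>.018)&(X[...,2]<.025)&(np.abs(fy)<105); q=np.sort(fy[m]); print(lo,np.histogram(q,bins=np.arange(-104,105,4))[0].tolist())
m=(np.abs(fx)<60)&(np.abs(fy+55)<40)&(X[...,2]>.05)&(X[...,2]<.09)
print('foot',rect(X[m]),m.sum(),np.nanmedian(X[m],0))
```

```text
t 11.7 at [470.8 -48.7  93.2] yaw -6.5 gap 0.084 F [-0.3 -0.3 -2.6] ff 78.4
(np.float64(471.72379334540403), np.float64(-48.222227098458845), 39, -6.5) -> [0.6, 0.9, 54.2, -0.0, 0.0, 0.0] n 2
(array([547.5,   2.3]), array([189.6, 184.5]), -5.2) 48899
bridge (array([629.5, -55. ]), array([123. ,  30.5]), 84.7) 4271
cap (array([0., 0.]), array([0., 0.]), 0.0) 0
66 [0, 0, 0, 0, 0, 0, 0, 0, 0, 0, 0, 0, 0, 0, 0, 0, 8, 41, 39, 41, 30, 0, 0, 0, 0, 0, 0, 0, 0, 0, 25, 49, 50, 54, 12, 0, 0, 0, 0, 0, 0, 0, 0, 1, 64, 58, 60, 49, 2, 0, 0, 0]
106 [0, 0, 0, 0, 0, 0, 0, 0, 0, 0, 0, 0, 0, 0, 0, 0, 0, 0, 0, 0, 0, 0, 0, 0, 0, 0, 0, 0, 0, 0, 0, 0, 0, 0, 0, 0, 0, 0, 0, 0, 0, 0, 0, 0, 0, 0, 0, 0, 0, 0, 0, 0]
112 [0, 0, 0, 0, 0, 0, 0, 0, 0, 0, 0, 0, 0, 0, 0, 0, 0, 0, 0, 0, 0, 0, 0, 0, 0, 0, 0, 0, 0, 0, 0, 0, 0, 0, 0, 0, 0, 0, 0, 0, 0, 0, 0, 0, 0, 0, 0, 0, 0, 0, 0, 0]
foot (array([539.1, -55.7]), array([115.5,  33.8]), -6.3) 8549 [ 0.53927198 -0.05245081  0.07309983]
```

View pics/w5.png

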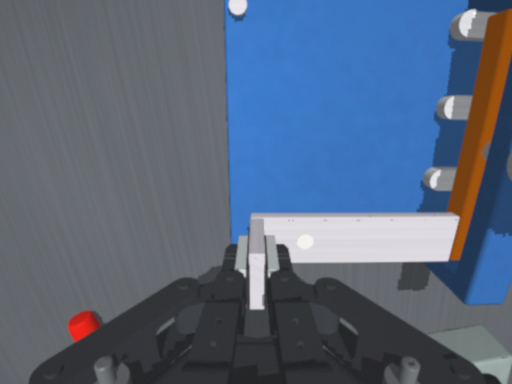

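```bash
cat >> h.py <<'E'
def fxy(X,O_=None,Y_=None):
    o=O if O_ is None else O_; a=np.radians(YF if Y_ is None else Y_)
    U=X[...,:2]*1000-o
    return U[...,0]*np.cos(a)+U[...,1]*np.sin(a),-U[...,0]*np.sin(a)+U[...,1]*np.cos(a)
E
python3 - <<'E'
from h import *
p=grab_frame('wrist');X=cloud(p);H=cv2.cvtColor(p['color'],cv2.COLOR_BGR2HSV);z=X[...,2]
blue=(H[...,0]>95)&(H[...,0]<125)&(H[...,1]>110)
fx,fy=fxy(X)
m=blue&(z>.008)&(z<.016)
b=[(y+5,np.percentile(fx[m&(fy>y)&(fy<y+10)],.5)) for y in range(-20,100,10) if (m&(fy>y)&(fy<y+10)).sum()>100]
b=np.array(b);k=np.polyfit(b[:,0],b[:,1],1);print('rear edge',k,np.round(b[:,1],1))
r=(z>.0175)&(z<.025)&(fx>50)&(fx<76)
for y0 in (-27,27,81):
    q=r&(np.abs(fy-y0)<15); print(y0,'nose',np.percentile(fx[q],1),end=' ')
    for lo in (60,63,66,69):
        s=q&(fx>lo)&(fx<lo+3)
        if s.sum()>8: print(lo,np.round(np.percentile(fy[s],[3,97]),1),end=' ')
    print()
E
```

```text
rear edge [ 3.41525228e-04 -9.21967079e+01] [-92.1 -91.9 -92.4 -92.  -92.5 -92.2 -92.4 -92.3 -92.  -92.4 -92.2 -91.9]
-27 nose 65.27039485839695 63 [-32.6 -26.3] 66 [-35.4 -22.9] 69 [-36.6 -21.1] 
27 nose 65.05557909914842 63 [22.4 28.2] 66 [19.  31.7] 69 [17.6 33.1] 
81 nose 64.79533315978215 63 [77.7 84.2] 66 [73.9 86.5] 69 [72.4 87.5]
```

Request:
carry_out --series '[[[-1.5,2,15,0,0,0],[-1.5,2,30,0,0,0],[-1.5,2,42,0,0,0],[-1.5,2,48,0,0,0],[-1.5,2,51,0,0,0],[-1.5,2,52,0,0,0],[-1.5,2,52,0,0,0]]]'

```text
time_s: 12.37
tool_pos: [0.4728, -0.0499, 0.0415]
tcp_rot: [[0.114, 0.994, 0.0], [0.994, -0.114, -0.0], [-0.0, 0.0, -1.0]]
force: [-0.5, 0.7, -3.5]
finger_gap: 0.084
finger_force: 78.4
```

```bash
sed -i 's/^O=.*;/O=np.array([548.8,-3.3]);/' h.py
python3 - <<'E'
from h import *
p=grab_frame('wrist');X=cloud(p);z=X[...,2];fx,fy=fxy(X)
s=get_obs();print(fxy(np.array([s['tool_pos']])),s['tool_pos'],s['force'])
m=(z>.013)&(z<.03)&(abs(fy+55)<24)&(fx>-55)&(fx<60)
for lo in (-50,-20,10,35,50): 
    q=m&(fx>lo)&(fx<lo+6); print(lo,q.sum(),np.round(np.percentile(fy[q],[3,97]),1),np.median(z[q]))
q=m&(abs(fy+55)<10);print('toe',np.percentile(fx[(z>.017)&(z<.03)&(abs(fy+55)<8)&(fx<75)],99))
r=(z>.0175)&(z<.025)&(fx>50)&(fx<76)
for y0 in (-82,-27,27):
    s=r&(np.abs(fy-y0)<12)&(fx>68)&(fx<72)
    if s.sum()>8: print(y0,np.round(np.percentile(fy[s],[3,97]),1))
E
```

```text
(array([-70.13812712]), array([-54.77508002])) [ 0.47291202 -0.04978312  0.04174561] [ 0.20506684  0.09048314 -2.40620926]
-50 455 [-68.7 -38.8] 0.021655648991898695
-20 474 [-68.7 -38.8] 0.02157976168671883
10 467 [-69.1 -38.7] 0.0214435100664272
35 454 [-69.3 -38.7] 0.02136484993191542
50 405 [-68.7 -38.5] 0.021345279427613748
toe 54.3445943760466
-82 [-90.2 -74.3]
-27 [-34.9 -19.4]
27 [19.3 34.9]
```

Request:
carry_out --series '[[[-1,4,1,0,0,0],[-1,10,1,0,0,0],[-1,16,1,0,0,0],[-1,22,1,0,0,0],[-1,28,1,0,0,0],[-1,34,1,0,0,0],[-1,40,1,0,0,0],[-1,46,1,0,0,0],[-1,52,1,0,0,0],[-1,57,1,0,0,0],[-1,61,1,0,0,0],[-1,64,1,0,0,0],[-1,66,1,0,0,0],[-1,66,1,0,0,0]]]'

```text
time_s: 13.58
tool_pos: [0.5384, -0.058, 0.0403]
tcp_rot: [[0.113, 0.994, 0.0], [0.994, -0.113, -0.0], [-0.0, 0.0, -1.0]]
force: [-0.4, 0.1, -2.2]
finger_gap: 0.079
finger_force: 78.4
```

Request:
carry_out --series '[[[0,1,0,0,0,0],[0,2,0,0,0,0],[0,3,0,0,0,0],[0,4,0,0,0,0],[0,4.5,0,0,0,0],[0,4.5,0,0,0,0]]]'

```text
time_s: 14.08
tool_pos: [0.5421, -0.0584, 0.0402]
tcp_rot: [[0.113, 0.994, -0.001], [0.994, -0.113, 0.0], [0.0, -0.001, -1.0]]
force: [-3.7, -0.9, -1.6]
finger_gap: 0.079
finger_force: 78.6
```

Run:
```python
from h import *
s=get_obs();print(fxy(np.array([s['tool_pos']])),s['tool_pos'],s['force'])
p=grab_frame('wrist');cv2.imwrite('pics/w6.png',p['color'])
```

```text
(array([-0.41168606]), array([-55.54563474])) [ 0.54210302 -0.05844198  0.04018339] [-3.73893594 -0.85440337 -1.55580918]
```

Request:
carry_out --series '[[[0,1,0,0,0,0],[0,2,0,0,0,0],[0,2,0,0,0,0]]]'

```text
time_s: 14.38
tool_pos: [0.5421, -0.0584, 0.0398]
tcp_rot: [[0.113, 0.994, -0.005], [0.994, -0.113, 0.001], [0.0, -0.005, -1.0]]
force: [-17.4, 2.4, 5.9]
finger_gap: 0.082
finger_force: 80.0
```

View pics/w6.png

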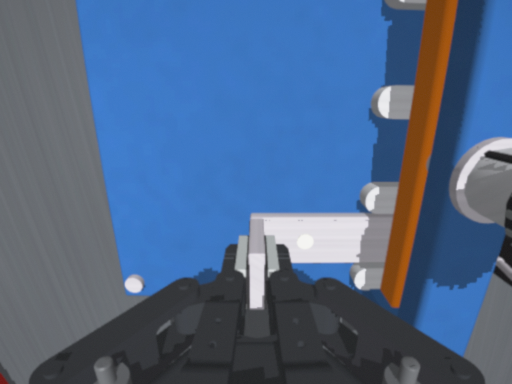

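Request:
carry_out --series '[[[0,-1.5,0,0,0,0],[0,-1.5,0,0,0,0],[0,-1.5,0,0,0,0],[0,-1.5,0,0,0,0],[0,-1.5,0,0,0,0],[0,-1.5,-30,0,0,0],[0,-1.5,-65,0,0,0],[30,-15,-95,0,0,0],[65,-25,-95,0,0,0],[100,-35,-95,0,0,0],[135,-50,-95,0,0,0],[175,-65,-95,0,0,0],[210,-80,-95,0,0,0],[240,-90,-95,0,0,1],[265,-96,-95,0,0,1.5],[265,-96,-95,0,0,1.5],[265,-96,-95,0,0,1.5]]]' --grip 0.4

```text
time_s: 15.8
tool_pos: [0.4789, 0.2168, 0.1352]
tcp_rot: [[0.136, 0.991, 0.0], [0.991, -0.136, 0.0], [0.0, 0.0, -1.0]]
force: [0.8, 0.2, 0.9]
finger_gap: 0.398
finger_force: 0.0
```

Run:
```python
from h import *
p=grab_frame('wrist');cv2.imwrite('pics/w7.png',p['color'])
for c in cleats(p,[(.54,.21)]): print(c)
for r in mark_of(p,'leg1')[:2]: print(r,onz(p,*r['at'],.03))
for n in('scene','side'):
  for c in cleats(grab_frame(n),[(.5,.375),(.54,.21),(.478,-.1)]): print(n,c)
go()
```

```text
(array([537.1, 206.8]), array([129.5,  32.6]), -7.2, 4200, array([476.9, 217.1]))
{'at': [188.0, 21.8], 'confidence': 0.95} [0.44655223 0.36435743 0.03      ]
{'at': [252.4, 203.0], 'confidence': 0.79} [0.47479752 0.21092447 0.03      ]
scene (array([493.7, 375.2]), array([157.5,  40.6]), 10.4, 337, array([447.7, 371.5]))
scene (array([536.5, 211.6]), array([127.8,  36.7]), -7.6, 327, array([476.4, 218.3]))
scene (array([561.4, -72.1]), array([65.7, 47.1]), 77.0, 154, array([542.2, -51.1]))
side (array([482.1, 399.2]), array([101.4,  81.3]), -88.5, 175, array([445.5, 363.3]))
side (array([541.5, 214.3]), array([136.1,  54.9]), -10.1, 296, array([476.2, 211.8]))
side (array([585.7, -53.1]), array([84.1, 74.2]), -22.7, 364, array([542.1, -60.6]))
t 16.0 at [479.5 214.3 135.4] yaw -8.1 gap 0.399 F [-0.   0.9  0.8] ff 0.0
```

Request:
carry_out --series '[[[0,-3,30,0,0,-0.9],[0,-3,60,0,0,-0.9],[0,-3,85,0,0,-0.9],[0,-3,100,0,0,-0.9],[0,-3,109,0,0,-0.9],[0,-3,109,0,0,-0.9],[0,-3,109,0,0,-0.9]]]'

```text
time_s: 16.58
tool_pos: [0.4766, 0.2153, 0.0267]
tcp_rot: [[0.124, 0.992, 0.0], [0.992, -0.124, -0.0], [-0.0, 0.0, -1.0]]
force: [0.2, 0.3, 0.6]
finger_gap: 0.401
finger_force: 0.0
```

Request:
carry_out --series '[[[0,0,0,0,0,0],[0,0,0,0,0,0],[0,0,0,0,0,0],[0,0,0,0,0,0],[0,0,0,0,0,0],[0,0,0,0,0,0],[0,0,-10,0,0,0],[0,0,-25,0,0,0],[0,0,-45,0,0,0],[0,0,-60,0,0,0],[0,0,-60,0,0,0]]]' --grip 0 --grip_force 80

```text
time_s: 17.5
tool_pos: [0.4773, 0.2165, 0.0896]
tcp_rot: [[0.123, 0.992, 0.003], [0.992, -0.123, 0.002], [0.003, 0.003, -1.0]]
force: [0.6, 0.0, -2.2]
finger_gap: 0.079
finger_force: 78.4
```

Run:
```python
from h import *
go((*F(-70,0),85,YF),(*F(-70,0),43,YF))
```

```text
t 17.5 at [477.3 216.5  89.6] yaw -7.1 gap 0.079 F [ 0.6  0.  -2.2] ff 78.4
(np.float64(479.2499701026388), np.float64(4.624224963753471), 85, -6.5) -> [-210.0, 28.1, 4.1, 0.2, -0.1, -0.6] n 6
(np.float64(479.2499701026388), np.float64(4.624224963753471), 43, -6.5) -> [-210.2, 27.9, 46.1, 0.2, -0.1, -0.6] n 6
```

Request:
carry_out --series '[[[-20,3,0,0,0,-0.6],[-45,7,0,0,0,-0.6],[-75,11,0,0,0,-0.6],[-105,15,0,0,0,-0.6],[-135,19,0,0,0,-0.6],[-165,23,0,0,0,-0.6],[-190,26,0,0,0,-0.6],[-204,28,0,0,0,-0.6],[-209,28,8,0,0,-0.6],[-209,28,20,0,0,-0.6],[-209,28,32,0,0,-0.6],[-209,28,40,0,0,-0.6],[-209,28,43,0,0,-0.6],[-209,28,43,0,0,-0.6]]]'

```text
time_s: 18.67
tool_pos: [0.4777, 0.0053, 0.0426]
tcp_rot: [[0.113, 0.994, -0.001], [0.994, -0.113, -0.0], [-0.0, -0.001, -1.0]]
force: [-0.2, -0.5, -2.4]
finger_gap: 0.083
finger_force: 78.3
```

```bash
cat > chk.py <<'E'
from h import *
import sys
yc=float(sys.argv[1])
p=grab_frame('wrist');X=cloud(p);z=X[...,2];fx,fy=fxy(X)
s=get_obs();print(fxy(np.array([s['tool_pos']])),s['tool_pos'],s['force'],s['finger_gap'])
m=(z>.017)&(z<.03)&(abs(fy-yc)<24)&(fx>-55)&(fx<60)
for lo in (-50,-20,10,35,50): 
    q=m&(fx>lo)&(fx<lo+6); print(lo,q.sum(),np.round(np.percentile(fy[q],[3,97]),1) if q.sum() else 0,np.median(z[q]))
print('toe',np.percentile(fx[(z>.017)&(z<.03)&(abs(fy-yc)<8)&(fx<75)],99))
r=(z>.0175)&(z<.025)&(fx>50)&(fx<76)
for y0 in (yc-27.5,yc+27.5):
    s=r&(np.abs(fy-y0)<11)&(fx>68)&(fx<72)
    if s.sum()>8: print(y0,np.round(np.percentile(fy[s],[3,97]),1))
E
python3 chk.py 0
```

```text
(array([-71.27501922]), array([0.52110225])) [0.47804214 0.00528631 0.04314552] [-0.50556342 -0.64040775 -3.75927136] 0.08123481731213769
-50 460 [-15.3  14.6] 0.022557427833079898
-20 451 [-15.3  14.6] 0.022475173836839064
10 436 [-15.7  14.4] 0.022295390939916004
35 443 [-15.7  15. ] 0.022258104312379987
50 297 [-15.8  14.9] 0.022078957457273826
toe 52.938865674051996
-27.5 [-35.7 -19.4]
27.5 [20.  35.5]
```

Request:
carry_out --series '[[[0.5,4,2,0,0,0],[0.5,10,2,0,0,0],[0.5,16,2,0,0,0],[0.5,22,2,0,0,0],[0.5,28,2,0,0,0],[0.5,34,2,0,0,0],[0.5,40,2,0,0,0],[0.5,46,2,0,0,0],[0.5,52,2,0,0,0],[0.5,58,2,0,0,0],[0.5,62,2,0,0,0],[0.5,65,2,0,0,0],[0.5,67,2,0,0,0],[0.5,69,2,0,0,0],[0.5,70,2,0,0,0],[0.5,71,2,0,0,0],[0.5,71,2,0,0,0]]]'

```text
time_s: 20.13
tool_pos: [0.5485, -0.0025, 0.0412]
tcp_rot: [[0.113, 0.994, -0.001], [0.994, -0.113, 0.0], [-0.0, -0.001, -1.0]]
force: [-1.4, -0.2, -3.3]
finger_gap: 0.081
finger_force: 78.4
```

Request:
carry_out --series '[[[0,1,0,0,0,0],[0,2,0,0,0,0],[0,2,0,0,0,0]]]'

```text
time_s: 20.38
tool_pos: [0.5485, -0.0025, 0.0409]
tcp_rot: [[0.113, 0.994, -0.005], [0.994, -0.113, 0.001], [0.0, -0.005, -1.0]]
force: [-14.0, 2.6, 5.2]
finger_gap: 0.081
finger_force: 79.7
```

Run:
```python
from h import *
s=get_obs();print(fxy(np.array([s['tool_pos']])),s['tool_pos'],s['force'])
go((447,366,135,5))
```

```text
(array([-0.40693791]), array([0.75708745])) [ 0.54848138 -0.00250171  0.04090543] [-14.04433893   2.62687881   5.19214487]
t 20.4 at [548.5  -2.5  40.9] yaw -6.5 gap 0.081 F [-14.    2.6   5.2] ff 79.7
(447, 366, 135, 5) -> [354.7, -142.9, -93.4, -0.3, -0.0, -11.5] n 10
```

Home at the stop again. Release and go to the third cleat.

Request:
carry_out --series '[[[0,-1.5,0,0,0,0],[0,-1.5,0,0,0,0],[0,-1.5,0,0,0,0],[0,-1.5,0,0,0,0],[0,-1.5,0,0,0,0],[0,-1.5,-30,0,0,0],[0,-1.5,-65,0,0,0],[35,-15,-94,0,0,0],[70,-30,-94,0,0,0],[105,-44,-94,0,0,-2],[140,-58,-94,0,0,-4],[175,-72,-94,0,0,-6],[210,-86,-94,0,0,-8],[245,-100,-94,0,0,-10],[280,-115,-94,0,0,-11.5],[315,-129,-94,0,0,-11.5],[342,-139,-94,0,0,-11.5],[354,-143,-94,0,0,-11.5],[354,-143,-94,0,0,-11.5],[354,-143,-94,0,0,-11.5]]]' --grip 0.4

```text
time_s: 22.05
tool_pos: [0.4486, 0.3651, 0.1352]
tcp_rot: [[-0.088, 0.996, 0.0], [0.996, 0.088, -0.0], [-0.0, 0.0, -1.0]]
force: [0.2, -1.5, 0.3]
finger_gap: 0.396
finger_force: 0.0
```

Run:
```python
from h import *
p=grab_frame('wrist')
for c in cleats(p,[(.51,.377)]): print(c)
for r in mark_of(p,'leg1')[:2]: print(r,onz(p,*r['at'],.03))
go()
```

```text
(array([507.2, 371.8]), array([129.5,  32.7]), 5.5, 4235, array([445.8, 368.5]))
{'at': [252.3, 194.0], 'confidence': 0.58} [0.44504119 0.3669465  0.03      ]
t 22.1 at [449.3 363.8 135.4] yaw 4.9 gap 0.395 F [-0.3  0.1  0.7] ff 0.0
```

Request:
carry_out --series '[[[1.7,-2.4,30,0,0,-0.6],[1.7,-2.4,60,0,0,-0.6],[1.7,-2.4,85,0,0,-0.6],[1.7,-2.4,100,0,0,-0.6],[1.7,-2.4,109,0,0,-0.6],[1.7,-2.4,109,0,0,-0.6],[1.7,-2.4,109,0,0,-0.6]]]'

```text
time_s: 22.73
tool_pos: [0.4468, 0.366, 0.0268]
tcp_rot: [[-0.097, 0.995, 0.0], [0.995, 0.097, -0.0], [-0.0, 0.0, -1.0]]
force: [-0.6, -0.5, 0.7]
finger_gap: 0.396
finger_force: 0.0
```

Request:
carry_out --series '[[[0,0,0,0,0,0],[0,0,0,0,0,0],[0,0,0,0,0,0],[0,0,0,0,0,0],[0,0,0,0,0,0],[0,0,0,0,0,0],[0,0,-10,0,0,0],[0,0,-25,0,0,0],[0,0,-45,0,0,0],[0,0,-60,0,0,0],[0,0,-60,0,0,0],[0,0,-60,0,0,0]]]' --grip 0 --grip_force 80

```text
time_s: 23.73
tool_pos: [0.4462, 0.3671, 0.0873]
tcp_rot: [[-0.098, 0.995, 0.001], [0.995, 0.098, 0.001], [0.001, 0.001, -1.0]]
force: [-0.2, -0.6, -4.1]
finger_gap: 0.079
finger_force: 78.4
```

Run:
```python
from h import *
go((*F(-70,55),85,YF),(*F(-70,55),43,YF))
```

```text
t 23.7 at [446.2 367.1  87.3] yaw 5.6 gap 0.079 F [-0.2 -0.6 -4.1] ff 78.4
(np.float64(485.47614685987367), np.float64(59.27067702596578), 85, -6.5) -> [-310.2, 8.8, 1.9, 0.1, -0.1, 12.1] n 8
(np.float64(485.47614685987367), np.float64(59.27067702596578), 43, -6.5) -> [-310.2, 8.8, 43.9, 0.1, -0.1, 12.1] n 8
```

Request:
carry_out --series '[[[-20,1,0,0,0,1],[-45,2,0,0,0,2],[-75,3,0,0,0,3],[-105,4,0,0,0,4],[-135,4,0,0,0,5],[-165,5,0,0,0,6.5],[-195,6,0,0,0,8],[-225,7,0,0,0,9.5],[-255,8,0,0,0,11],[-280,9,0,0,0,12],[-298,9,0,0,0,12.1],[-307,9,0,0,0,12.1],[-310,9,10,0,0,12.1],[-310,9,22,0,0,12.1],[-310,9,34,0,0,12.1],[-310,9,41,0,0,12.1],[-310,9,43,0,0,12.1],[-310,9,43,0,0,12.1]]]'

```text
time_s: 25.23
tool_pos: [0.4849, 0.0595, 0.0425]
tcp_rot: [[0.112, 0.994, -0.001], [0.994, -0.112, -0.0], [-0.0, -0.001, -1.0]]
force: [-0.0, -0.5, -3.0]
finger_gap: 0.082
finger_force: 78.4
```

```bash
python3 chk.py 55
```

```text
(array([-70.24320845]), array([55.08828113])) [0.4852445  0.05938592 0.04305349] [ 0.25869609 -0.29548565 -2.92664234] 0.07926752342747903
-50 449 [40.6 70.3] 0.022383599043935592
-20 444 [40.3 70.3] 0.02231818631003658
10 444 [40.3 70.4] 0.022135676223840304
35 427 [40.2 70.7] 0.02197287448496347
50 358 [40.3 70.6] 0.021862905621290493
toe 54.17405581070182
27.5 [19.9 35.4]
82.5 [75.  90.6]
```

Request:
carry_out --series '[[[0,4,2,0,0,0],[0,10,2,0,0,0],[0,16,2,0,0,0],[0,22,2,0,0,0],[0,28,2,0,0,0],[0,34,2,0,0,0],[0,40,2,0,0,0],[0,46,2,0,0,0],[0,52,2,0,0,0],[0,57,2,0,0,0],[0,61,2,0,0,0],[0,64,2,0,0,0],[0,66,2,0,0,0],[0,68,2,0,0,0],[0,69,2,0,0,0],[0,70,2,0,0,0],[0,70,2,0,0,0]]]'

```text
time_s: 26.7
tool_pos: [0.5546, 0.0511, 0.0412]
tcp_rot: [[0.113, 0.994, -0.001], [0.994, -0.113, 0.0], [-0.0, -0.001, -1.0]]
force: [-1.8, 0.7, -3.3]
finger_gap: 0.078
finger_force: 78.4
```

Request:
carry_out --series '[[[0,1,0,0,0,0],[0,2,0,0,0,0],[0,2,0,0,0,0]]]'

```text
time_s: 26.95
tool_pos: [0.5546, 0.0511, 0.0409]
tcp_rot: [[0.113, 0.994, -0.005], [0.994, -0.113, 0.0], [-0.0, -0.005, -1.0]]
force: [-14.6, 1.6, 5.0]
finger_gap: 0.08
finger_force: 79.7
```

Run:
```python
from h import *
s=get_obs();print(fxy(np.array([s['tool_pos']])),s['tool_pos'],s['force'])
go((*F(88,0),220,YF),(*F(88,0),115,YF))
```

```text
(array([-0.37650087]), array([54.7047987])) [0.55461868 0.05109577 0.04089381] [-14.62147215   1.63849138   4.99066939]
t 26.9 at [554.6  51.1  40.9] yaw -6.5 gap 0.08 F [-14.6   1.6   5. ] ff 79.7
(np.float64(636.2343232995397), np.float64(-13.261882811575791), 220, -6.5) -> [-54.8, 87.5, -179.5, -0.3, 0.0, 0.0] n 5
(np.float64(636.2343232995397), np.float64(-13.261882811575791), 115, -6.5) -> [-54.8, 88.0, -74.5, -0.3, 0.0, 0.0] n 4
```

Request:
carry_out --series '[[[0,-1.5,0,0,0,0],[0,-1.5,0,0,0,0],[0,-1.5,0,0,0,0],[0,-1.5,0,0,0,0],[0,-1.5,0,0,0,0],[0,-1.5,-30,0,0,0],[0,-1.5,-65,0,0,0],[0,-1.5,-100,0,0,0],[0,-1.5,-140,0,0,0],[0,0,-180,0,0,0],[-20,30,-190,0,0,0],[-40,60,-190,0,0,0],[-55,88,-190,0,0,0],[-55,88,-190,0,0,0],[-55,88,-190,0,0,0]]]' --grip 0.5

```text
time_s: 28.2
tool_pos: [0.6387, -0.0152, 0.2308]
tcp_rot: [[0.115, 0.993, -0.0], [0.993, -0.115, -0.001], [-0.001, -0.0, -1.0]]
force: [-0.9, 0.7, 0.2]
finger_gap: 0.502
finger_force: 0.0
```

Run:
```python
from h import *
p=grab_frame('wrist');cv2.imwrite('pics/w8.png',p['color']);X=cloud(p);z=X[...,2];fx,fy=fxy(X)
go()
m=(z>.122)&(z<.135)&(np.hypot(fx-88,fy)<30);print('cap',rect(X[m]),m.sum(),np.median(fx[m]),np.median(fy[m]))
(c,r)=cv2.minEnclosingCircle((X[m][:,:2]*1000).astype(np.float32));print(c,r)
for y in (55,0,-55):
    m=(z>.05)&(z<.066)&(abs(fy-y)<14)&(abs(fx)<25);print('leg',y,m.sum(),np.round(np.percentile(fx[m],[5,50,95]),1))
for r in mark_of(p,'cap_grip')[:2]: print(r,onz(p,*r['at'],.115))
for n in ('scene','side'):
    p=grab_frame(n); cv2.imwrite(f'pics/{n}2.png',p['color'])
    print(n,cleats(p,[(.44,.367),(.48,.218)]))
```

```text
t 28.2 at [638.  -14.1 230.8] yaw -6.5 gap 0.498 F [-0.2  0.2  0.3] ff 0.0
cap (array([635.9, -13.6]), array([34.7, 34.5]), 73.7) 1087 88.03133295924836 0.9619300606050452
(636.0171508789062, -13.736979484558105) 17.838523864746094
leg 55 258 [-2.9  2.   4.5]
leg 0 231 [-3.7  1.2  3.7]
leg -55 188 [-3.6  1.3  3.9]
scene [(array([336.4, 346.8]), array([113.2,  23.5]), 56.7, 117, None), None]
side [(array([336.1, 350.7]), array([126.8,  38.5]), 59.1, 135, None), None]
```

View pics/w8.png

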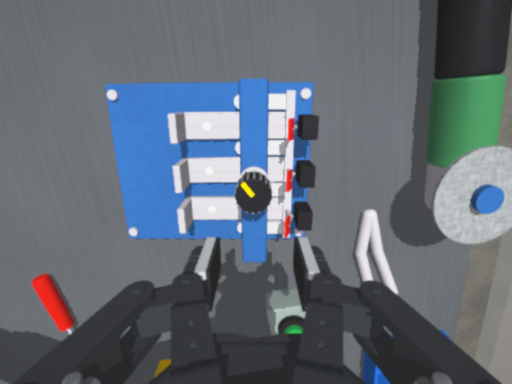

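Run:
```python
from h import *
s=get_obs();print(np.round(s['qpos'],2)); go((636,-13.7,230,115),(636,-13.7,112,115),(636,-13.7,230,-128))
```

```text
[-0.34  0.59  0.41  1.59 -0.27  1.02  0.04]
t 28.4 at [637.7 -12.9 231.3] yaw -6.4 gap 0.504 F [-0.3 -1.1 -0.2] ff 0.0
(636, -13.7, 230, 115) -> [-1.0, -1.6, 1.3, 0.0, -0.0, -121.4] n 17
(636, -13.7, 112, 115) -> [-1.0, -1.5, 119.3, 0.0, -0.0, -121.4] n 17
(636, -13.7, 230, -128) -> [-1.0, -1.6, 1.3, -0.0, 0.0, 121.6] n 17
```

Request:
carry_out --series '[[[-1,-1.6,1,0,0,-121],[-1,-1.6,1,0,0,-121],[-1,-1.6,1,0,0,-121],[-1,-1.6,1,0,0,-121],[-1,-1.6,1,0,0,-121],[-1,-1.6,1,0,0,-121],[-1,-1.6,1,0,0,-121],[-1,-1.6,1,0,0,-121],[-1,-1.6,1,0,0,-121],[-1,-1.6,1,0,0,-121],[-1,-1.6,1,0,0,-121],[-1,-1.6,1,0,0,-121],[-1,-1.6,1,0,0,-121],[-1,-1.6,1,0,0,-121],[-1,-1.6,1,0,0,-121],[-1,-1.6,1,0,0,-121],[-1,-1.6,1,0,0,-121],[-1,-1.6,1,0,0,-121],[-1,-1.6,1,0,0,-121]]]' --grip 0.7

```text
time_s: 29.98
tool_pos: [0.6362, -0.0142, 0.2305]
tcp_rot: [[-0.911, -0.412, 0.0], [-0.412, 0.911, 0.0], [-0.0, 0.0, -1.0]]
force: [-0.5, 0.2, 0.5]
finger_gap: 0.701
finger_force: 0.0
```

Run:
```python
from h import *
s=get_obs();print(np.round(s['qpos'],2)); go((636,-13.7,112,114.6))
```

```text
[ 0.01  0.55 -0.12  1.58  0.07  1.02  1.86]
t 30.0 at [636.2 -14.2 230.5] yaw 114.3 gap 0.701 F [-0.5  0.2  0.5] ff 0.0
(636, -13.7, 112, 114.6) -> [0.0, 0.5, 118.5, 0.0, 0.0, -0.3] n 3
```

Request:
carry_out --series '[[[0,0,30,0,0,0],[0,0,65,0,0,0],[0,0,95,0,0,0],[0,0,110,0,0,0],[0,0,117,0,0,0],[0,0,118,0,0,0],[0,0,118,0,0,0]]]'

```text
time_s: 30.57
tool_pos: [0.6368, -0.0143, 0.113]
tcp_rot: [[-0.91, -0.414, 0.001], [-0.414, 0.91, -0.0], [-0.0, -0.0, -1.0]]
force: [-0.3, -0.2, -0.0]
finger_gap: 0.702
finger_force: 0.0
```

Request:
carry_out --series '[[[0,0,0,0,0,0],[0,0,0,0,0,0],[0,0,0,0,0,0],[0,0,0,0,0,0],[0,0,0,0,0,0],[0,0,0,0,0,0],[0,0,0,0,0,0]]]' --grip 0 --grip_force 50

```text
time_s: 31.15
tool_pos: [0.6368, -0.0132, 0.114]
tcp_rot: [[-0.91, -0.415, 0.001], [-0.415, 0.91, 0.001], [-0.002, 0.001, -1.0]]
force: [-6.0, 6.2, 12.3]
finger_gap: 0.384
finger_force: 48.5
```

Request:
carry_out --series '[[[0,0,0,0,0,6],[0,0,0,0,0,12],[0,0,0,0,0,18],[0,0,0,0,0,24],[0,0,0,0,0,30],[0,0,0,0,0,36],[0,0,0,0,0,42],[0,0,0,0,0,48],[0,0,0,0,0,54],[0,0,0,0,0,60],[0,0,0,0,0,66],[0,0,0,0,0,72],[0,0,0,0,0,78],[0,0,0,0,0,84],[0,0,0,0,0,90],[0,0,0,0,0,96],[0,0,0,0,0,102],[0,0,0,0,0,108],[0,0,0,0,0,114],[0,0,0,0,0,120]]]'

```text
time_s: 32.82
tool_pos: [0.6358, -0.0139, 0.1139]
tcp_rot: [[0.101, 0.995, -0.001], [0.995, -0.101, 0.002], [0.002, -0.001, -1.0]]
force: [-14.6, 3.2, 19.6]
finger_gap: 0.38
finger_force: 49.5
```

Run:
```python
from h import *
s=get_obs();print(np.round(s['qpos'],2),np.round(s['moment'],3)); go()
```

```text
[-0.36  0.74  0.45  1.69 -0.42  0.81  0.18] [0.675 3.44  0.069]
t 32.8 at [635.8 -13.9 113.9] yaw -5.8 gap 0.38 F [-14.6   3.2  19.6] ff 49.5
```

Request:
carry_out --series '[[[0,-0.5,-1,0,0,6],[0,-1,-1,0,0,12],[0,-1,-1,0,0,18],[0,-1,-1,0,0,24],[0,-1,-1,0,0,30],[0,-1,-1,0,0,36],[0,-1,-1,0,0,42],[0,-1,-1,0,0,48],[0,-1,-1,0,0,54],[0,-1,-1,0,0,60],[0,-1,-1,0,0,66],[0,-1,-1,0,0,72],[0,-1,-1,0,0,78],[0,-1,-1,0,0,84],[0,-1,-1,0,0,90],[0,-1,-1,0,0,96],[0,-1,-1,0,0,102],[0,-1,-1,0,0,108],[0,-1,-1,0,0,114],[0,-1,-1,0,0,120]]]'

```text
time_s: 34.48
tool_pos: [0.6356, -0.0127, 0.1141]
tcp_rot: [[0.812, -0.584, 0.0], [-0.584, -0.812, 0.003], [-0.002, -0.003, -1.0]]
force: [-5.0, 5.7, 6.0]
finger_gap: 0.38
finger_force: 51.7
```

Run:
```python
from h import *
s=get_obs();print(np.round(s['qpos'],2),np.round(s['moment'],3)); go()
```

```text
[-0.63  0.94  0.96  1.7  -0.91  1.01 -1.52] [1.467 1.037 0.122]
t 34.5 at [635.6 -12.7 114.1] yaw -125.7 gap 0.38 F [-5.   5.7  6. ] ff 51.7
```

Request:
carry_out --series '[[[0,0,0,0,0,5],[0,0,0,0,0,10],[0,0,0,0,0,15],[0,0,0,0,0,20],[0,0,0,0,0,25],[0,0,0,0,0,30],[0,0,0,0,0,35],[0,0,0,0,0,40],[0,0,0,0,0,45],[0,0,0,0,0,45]]]'

```text
time_s: 35.32
tool_pos: [0.636, -0.0127, 0.1141]
tcp_rot: [[0.161, -0.987, 0.001], [-0.987, -0.161, 0.003], [-0.003, -0.001, -1.0]]
force: [-2.5, 8.4, 8.0]
finger_gap: 0.383
finger_force: 52.1
```

Run:
```python
from h import *
s=get_obs();print(np.round(s['qpos'],2),np.round(s['moment'],3)); go()
```

```text
[-0.69  1.04  1.12  1.7  -1.05  1.12 -2.21] [1.84  0.394 0.012]
t 35.3 at [636.  -12.7 114.1] yaw -170.8 gap 0.383 F [-2.5  8.4  8. ] ff 52.1
```

Request:
carry_out --series '[[[0,0,0,0,0,0],[0,0,0,0,0,0],[0,0,0,0,0,0],[0,0,0,0,0,0],[0,0,-25,0,0,0],[0,0,-60,0,0,0],[0,0,-95,0,0,0],[0,0,-117,0,0,0],[0,0,-117,0,0,-7],[0,0,-117,0,0,-14],[0,0,-117,0,0,-21],[0,0,-117,0,0,-28],[0,0,-117,0,0,-35],[0,0,-117,0,0,-42],[0,0,-117,0,0,-49],[0,0,-117,0,0,-56],[0,0,-117,0,0,-63],[0,0,-117,0,0,-70],[0,0,-117,0,0,-77],[0,0,-117,0,0,-84]]]' --grip 0.7

```text
time_s: 36.98
tool_pos: [0.6355, -0.0146, 0.2305]
tcp_rot: [[0.998, 0.067, 0.0], [0.067, -0.998, 0.0], [0.0, -0.0, -1.0]]
force: [0.3, -0.6, -0.1]
finger_gap: 0.699
finger_force: 0.0
```

Request:
carry_out --series '[[[0,0,0,0,0,-7],[0,0,0,0,0,-14],[0,0,0,0,0,-21],[0,0,0,0,0,-28],[0,0,0,0,0,-35],[0,0,0,0,0,-42],[0,0,0,0,0,-49],[0,0,0,0,0,-56],[0,0,0,0,0,-63],[0,0,0,0,0,-70],[0,0,0,0,0,-77],[0,0,0,0,0,-80],[0,0,0,0,0,-80]]]'

```text
time_s: 38.07
tool_pos: [0.6354, -0.0149, 0.2306]
tcp_rot: [[0.111, 0.994, 0.0], [0.994, -0.111, 0.0], [0.0, 0.0, -1.0]]
force: [0.3, 0.2, 0.8]
finger_gap: 0.701
finger_force: 0.0
```

Run:
```python
from h import *
p=grab_frame('wrist');cv2.imwrite('pics/w9.png',p['color']);X=cloud(p);z=X[...,2];fx,fy=fxy(X)
go()
for y in (55,0,-55):
    m=(z>.05)&(z<.066)&(abs(fy-y)<14)&(abs(fx)<25);print('leg',y,m.sum(),np.round(np.percentile(fx[m],[5,50,95]),1))
def bar(p,o):
    X=cloud(p);H=cv2.cvtColor(p['color'],cv2.COLOR_BGR2HSV);fx,fy=fxy(X)
    m=((H[...,0]<14))&(H[...,1]>150)&(abs(fy)<90)&(fx>60)&(fx<85)&(X[...,2]<.07); print(o,m.sum(),np.round(np.percentile(X[m][:,2],[2,10,50,90,98]),4) if m.sum() else 0)
bar(p,'w')
s=grab_frame('side');bar(s,'side');cv2.imwrite('pics/side3.png',s['color'])
a,b=[cv2.resize(cv2.imread(f)[165:250,225:340],None,fx=3.4,fy=3.4,interpolation=cv2.INTER_CUBIC) for f in('pics/side0.png','pics/side3.png')]
c,d=[cv2.resize(cv2.imread(f)[150:240,200:310],(391,289),interpolation=cv2.INTER_CUBIC) for f in('pics/w8.png','pics/w9.png')]
cv2.imwrite('pics/cmp.png',np.vstack([np.hstack([a,b]),np.hstack([c,d])]))
```

```text
t 38.1 at [635.4 -14.8 230.5] yaw -6.6 gap 0.699 F [-0.7  0.5  0. ] ff 0.0
leg 55 256 [-3.1  1.7  4.4]
leg 0 229 [-3.7  1.   3.8]
leg -55 188 [-3.5  1.2  3.8]
w 0 0
side 122 [0.0266 0.0282 0.0356 0.0401 0.0423]
```

View pics/cmp.png

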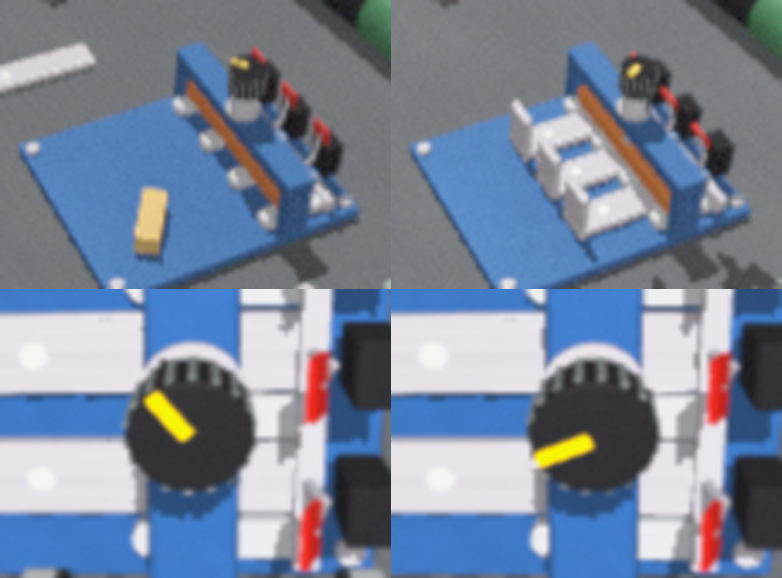

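Run:
```python
from h import *
p=grab_frame('side');K=np.array([[p['fx'],0,p['cx']],[0,p['fy'],p['cy']],[0,0,1]])
def proj(P): return cv2.projectPoints(np.array(P,float),cv2.Rodrigues(np.array(p['R']))[0],np.array(p['t'],float),K,np.array([p['k1'],0,0,0.]))[0][:,0]
def mask(f):
    H=cv2.cvtColor(cv2.imread(f),cv2.COLOR_BGR2HSV);m=((H[...,0]<16)&(H[...,1]>130)&(H[...,2]>60)).astype(np.uint8);m[:170]=0;m[260:]=0;m[:,:270]=0;m[:,325:]=0;return m
for f in ('pics/side0.png','pics/side3.png'):
    m=mask(f); print(f,[(c,np.where(m[:,c])[0][[0,-1]].tolist()) for c in range(284,312,4) if m[:,c].any()])
for d in (0,2,6,10):
    for zz,l in ((30-d,'under'),(48-d,'top')):
        q=proj([[*(F(78,y)/1000),zz/1000] for y in np.linspace(-86,86,60)]);q=q[np.argsort(q[:,0])]
        print(d,l,np.round(np.interp(range(284,312,4),q[:,0],q[:,1]),1))
```

```text
pics/side0.png [(284, [194, 197]), (288, [199, 202]), (292, [204, 207]), (296, [209, 212]), (300, [180, 217]), (304, [219, 222]), (308, [190, 192])]
pics/side3.png [(284, [194, 199]), (288, [199, 204]), (292, [204, 209]), (296, [209, 214]), (300, [214, 219]), (304, [190, 224]), (308, [194, 196])]
0 under [198.3 203.4 208.5 213.6 218.7 223.8 226.4]
0 top [193.8 198.9 203.9 208.9 213.9 219.  222.4]
2 under [198.8 203.9 209.  214.1 219.2 224.3 226.8]
2 top [194.3 199.4 204.4 209.4 214.5 219.5 222.8]
6 under [199.8 204.9 210.  215.2 220.3 225.4 227.7]
6 top [195.3 200.4 205.4 210.5 215.5 220.6 223.7]
10 under [200.8 205.9 211.1 216.2 221.3 226.5 228.6]
10 top [196.3 201.4 206.5 211.5 216.6 221.7 224.6]
```

Run:
```python
from h import *
p=grab_frame('wrist');X=cloud(p);H=cv2.cvtColor(p['color'],cv2.COLOR_BGR2HSV)
m=(H[...,0]>45)&(H[...,0]<80)&(H[...,1]>120)&(np.hypot(X[...,0]-.664,X[...,1]+.25)<.04)&(X[...,2]>.05);print(rect(X[m]),np.nanmedian(X[m],0),m.sum())
go((664,-250,120,-25))
```

```text
(array([ 671.7, -246.9]), array([34.6, 17.4]), -33.7) [ 0.66927986 -0.23941034  0.06269274] 148
t 38.3 at [635.4 -14.5 230.3] yaw -6.6 gap 0.699 F [-0.2  0.6 -0.1] ff 0.0
(664, -250, 120, -25) -> [-230.6, 55.5, 110.3, 0.0, 0.0, 18.4] n 7
```

Request:
carry_out --series '[[[-40,10,0,0,0,4],[-80,20,0,0,0,8],[-120,30,0,0,0,12],[-155,40,10,0,0,16],[-190,48,40,0,0,18.4],[-220,55,65,0,0,18.4],[-230,56,70,0,0,18.4],[-230,56,70,0,0,18.4],[-230,56,70,0,0,18.4]]]' --grip 0 --grip_force 20

```text
time_s: 39.02
tool_pos: [0.6649, -0.2497, 0.1599]
tcp_rot: [[0.423, 0.906, -0.001], [0.906, -0.423, -0.0], [-0.0, -0.001, -1.0]]
force: [0.2, 0.6, 0.7]
finger_gap: 0.0
finger_force: 0.0
```

Run:
```python
from h import *
p=grab_frame('wrist');cv2.imwrite('pics/w10.png',p['color']);X=cloud(p);H=cv2.cvtColor(p['color'],cv2.COLOR_BGR2HSV)
m=(H[...,0]>45)&(H[...,0]<80)&(H[...,1]>120)&(np.hypot(X[...,0]-.664,X[...,1]+.25)<.04)&(X[...,2]>.055);print(rect(X[m]),np.nanmedian(X[m],0),m.sum())
for r in mark_of(p,'ready_top')[:1]: print(r,onz(p,*r['at'],.063))
go()
```

```text
(array([ 673.6, -254.4]), array([49.1, 33.2]), -5.2) [ 0.66648538 -0.25039431  0.06635032] 935
{'at': [259.6, 205.2], 'confidence': 0.87} [ 0.66566231 -0.25590128  0.063     ]
t 39.1 at [ 665.8 -248.   161.1] yaw -24.8 gap 0.001 F [ 0.  1. -0.] ff 0.0
```

Request:
carry_out --series '[[[-2,2,30,0,0,0],[-2,2,55,0,0,0],[-2,2,72,0,0,0],[-2,2,80,0,0,0],[-2,2,84,0,0,0],[-2,2,87,0,0,0],[-2,2,90,0,0,0],[-2,2,92,0,0,0],[-2,2,92,0,0,0],[-2,2,92,0,0,0]]]'

```text
time_s: 39.95
tool_pos: [0.6672, -0.2516, 0.0717]
tcp_rot: [[0.42, 0.907, 0.003], [0.907, -0.42, 0.001], [0.002, 0.002, -1.0]]
force: [-9.4, 9.1, 30.3]
finger_gap: 0.003
finger_force: 15.3
```

Request:
carry_out --series '[[[0,0,-10,0,0,0],[0,0,-40,0,0,0],[0,0,-80,0,0,0],[0,0,-120,0,0,0],[0,0,-150,0,0,0],[0,0,-150,0,0,0],[0,0,-150,0,0,0]]]'

```text
time_s: 40.53
tool_pos: [0.667, -0.2524, 0.2214]
tcp_rot: [[0.421, 0.907, 0.005], [0.907, -0.421, -0.001], [0.001, 0.005, -1.0]]
force: [-0.1, -0.0, -0.1]
finger_gap: 0.004
finger_force: 0.0
```

Run:
```python
from h import *
go()
p=grab_frame('side');X=cloud(p);m=(np.abs(X[...,0]-.5026)<.06)&(np.abs(X[...,1]+.42)<.06)&(X[...,2]>.014)&(X[...,2]<.04);print(m.sum(),np.nanmedian(X[m],0))
for r in mark_of(p,'offcut_mid')[:2]: print(r,onz(p,*r['at'],.014))
for n in ('scene','side'):
    p=grab_frame(n); print(n,[(t,round(r['confidence'],2),np.round(onz(p,*r['at'],0)[:2],3).tolist()) for t in('hammer','spanner','driver','flap_disc','oil_bottle') for r in mark_of(p,t)[:1]])
    X=cloud(p);fx,fy=fxy(X);z=X[...,2]
    for y in (55,0,-55):
        m=(z>.05)&(z<.066)&(abs(fy-y)<14)&(abs(fx)<25);print('leg',y,m.sum(),np.round(np.median(fx[m]),1))
cv2.imwrite('pics/fin.png',cv2.resize(p['color'][100:380,130:430],None,fx=2,fy=2))
```

```text
t 40.5 at [ 667.  -252.4  221.4] yaw -24.9 gap 0.004 F [-0.1 -0.  -0.1] ff 0.0
222 [ 0.5006194  -0.41547877  0.02393269]
{'at': [350.6, 334.2], 'confidence': 0.79} [ 0.50104393 -0.42115657  0.014     ]
scene [('hammer', 0.89, [0.736, 0.366]), ('spanner', 0.83, [0.328, 0.332]), ('driver', 0.67, [0.285, -0.26]), ('flap_disc', 0.62, [0.547, 0.523]), ('oil_bottle', 0.63, [0.661, -0.409])]
leg 55 17 -0.1
leg 0 13 0.3
leg -55 18 -1.6
side [('hammer', 0.95, [0.735, 0.356]), ('spanner', 0.72, [0.322, 0.327]), ('driver', 0.83, [0.293, -0.245]), ('flap_disc', 0.59, [0.546, 0.509]), ('oil_bottle', 0.95, [0.679, -0.421])]
leg 55 26 -2.2
leg 0 30 -2.2
leg -55 32 -2.2
```

View pics/fin.png

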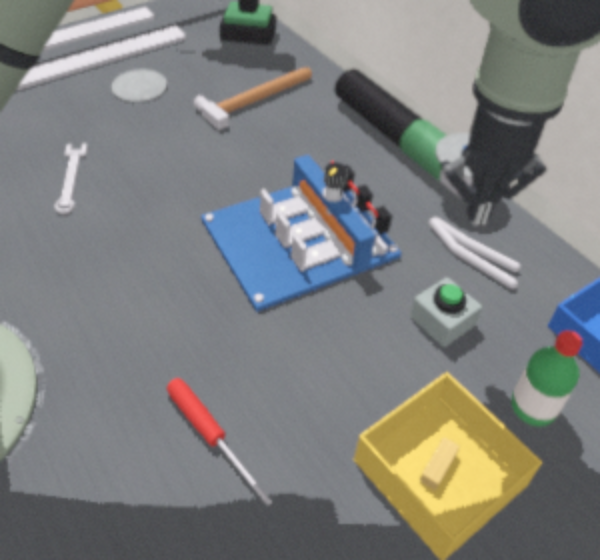

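The side view shows all three cleats clamped at home, the offcut in the bin, the button back up and the other tools where they started. I'm handing in.

```bash
python3 -c "
from bench import *
print(finish_job())"
```

```text
the job is handed in; nothing more can be done
None
```

I handed the job in at about 41 s with all three cleats home and clamped, the clutch slipped by an estimated 1.1 rad or more, the ready button pressed after that, and the offcut in the bin; the hand-in returned no verdict, and the lever, clutch and button states are inferred from images, forces and cap rotation, not read directly.

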